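# Lock the red bayonet cap of an air filter

### The job

Two air filter housings stand on the cabinet; the blue cap is already locked, but the red cap only stands loose in its socket. Push the red cap straight down against its spring, turn it a quarter turn clockwise (seen from above) and let the spring lift it into its seat, then let go of it. Leave the housing with the blue cap and the things around as they are.

Things in the scene. Friction and masses are not known exactly. Their poses are not given: they have to be found in the camera images.
- red_cap: loose bayonet cap, red on top, 0.08-0.17 kg, standing in housing_a. Origin: centre of its underside, z up along its axis; at the start 41.5 mm above the housing's underside, its x along the housing's x within 6 degrees. Aluminium plug 44 mm across up to z 30 mm, red disc 52 mm across up to 36 mm, red grip bar up to 72 mm. Two lugs along its +x and -x, so a half turn makes no difference
- red_cap_grip (a point): point on the axis of the red cap, 58 mm above its origin: in the middle of the grip bar, 14 mm below its top, axes as the cap. The bar is 50 mm long along x, 14 mm thick along y, z 36 to 72 mm over the cap's origin, white line along its top. Grasp it across the 14 mm
- red_cap_lug (a point): outer end of the cap's +x lug, 31 mm from its axis, 4 mm above the cap's origin; each lug is 12 mm wide and 8 mm high and passes under the rim of the housing's mouth when the cap is pressed and turned
- housing_a: filter housing of the red cap, bolted down: dark square flange 110 mm, 8 mm thick, aluminium pot 86 mm across, 50 mm high, brass hose ports at +y and -y. Origin: centre of its underside on the cabinet top, z up. Entry gaps for the lugs along its +x and -x (white dots on the rim), about 8 degrees of play. Fixed stops allow turning clockwise only, seen from above, to about 87 degrees
- housing_a_plunger (a joint): spring plunger under the red cap, in m: 0 up, as at the start; grows as the cap is pressed. 4 N at first, 12 N at the hard stop at 0.018. The cap can turn only while pressed 0.010 or more (aim at 0.014); when it is seated and locked this reads 0.005
- housing_a_lock (a point): green dot on the rim of housing_a (another opposite), 38.5 mm from its axis, 50 mm up: where a lug ends, 80 degrees clockwise of the white dot. A pressed cap released 70 to 87 degrees round is lifted by the spring into a notch there: seated and locked, 5 mm below its start height, its bar about along the housing's y
- blue_cap: the same cap in blue, seated and locked in housing_b: leave it alone
- housing_b: the same housing, bolted down, with the blue cap locked in it
- screwdriver: bystander: screwdriver with amber handle, 170 mm long, lying between the housings; origin at the centre of its underside
- stain_tin: bystander: brown round tin, 72 mm across, 64 mm high; origin at the centre of its underside
- nail_jar: bystander: clear jar of nails with grey lid, 70 mm across, 85 mm high; origin at the centre of its underside
- tape_measure: bystander: yellow tape measure, 72x80x30 mm; origin at the centre of its underside
Mind the look-alikes: they are no part of the job. Of the things shaped like the red_cap, the red one is meant.

How it is judged:
By the outcome, as a careful person would: the job done as asked, in the order asked, and still so for the second after the job is handed in, with the robot touching nothing.
It also fails if it takes over 35 s, if anything falls off the work surface, if the arm or the gripper's body presses on something with over 40 N, if the wrist force passes 120 N, or if a joint passes its speed limit or range.

### The arm

A 7-joint arm with a two-finger parallel gripper is mounted at the origin on a cart in front of the work surface, level with it; the furniture and walls round the work are solid. World frame = base frame: x ahead of the robot, y to its left, z up, the work surface at z = 0. Lengths are in m, angles in rad, forces in N, time in s.
With the tool pointing down it reaches from about 0.4 to 0.85 m from the base axis. Payload 4.5 kg.
Tool frame: the origin (TCP) lies on the centre line of the jaws, within the pads' length; the fingertips stand 11 mm ahead of it and the grasp point (between the pads) lies 8 mm behind it; z points along the fingers, y is the direction in which the jaws open and shut (so a half turn about z gives the same grasp; the last joint's range is limited). The gripper opens to 88 mm and grips with 3 to 60 N. Pads are 18 mm wide; open, the fingers measure 123 mm over their backs; the gripper's body (75 mm by 187 mm) begins 45 mm behind the grasp point.
Start: joints at [1.145, 0.689, -0.195, 1.565, 0.157, 0.902, -0.215], TCP at [0.277, -0.56, 0.219] pointing down, gripper open.
Joint ranges: [-3.01, 3.01], [-0.46, 2.08], [-1.47, 1.51], [0.13, 2.56], [-1, 4.14], [0.04, 2.09], [-2.66, 2.66]. Speed limits (rad/s): [2.57, 2.57, 3.14, 3.14, 3.14, 3.14, 3.14].

### API

Orientations are given as a unit quaternion [x, y, z, w].
In Python, from plant import r, snapshot gives the robot as it stands.
- The arm moves only by the tool drive_tool, never from a script. Its argument "commands" is a list of rows, each an object of numbers: "wx", "wy", "wz": the turn, a rotation vector about the tool's x, y, z in rad; "dx", "dy", "dz": the shift along the tool's x, y, z in m; "claw": the opening, from 0 (shut) to 1 (fully open). A call has 1 to 12 rows; each row shifts and turns the commanded pose from where the row before left it, along the tool's axes as they then stand; what a row does not reach is not made up. A row lasts 1/10 s, in which the tool goes at most 50 mm and 8.59 degrees, less where a joint would pass 70% of its speed; a pose out of reach is approached as far as the arm can. A call is refused whole if a number of a shift passes 0.05 or a number of a turn 0.15, either way. A call with a gripper value outside its range is refused whole. The fingers move at their own pace and stop on an object; "grip_force" is the grip in N (left out, the last holds). Time passes only in rows, so rows that do not move let the fingers close. It gives the time, the measured TCP pose, the force and the opening at its end, in the units of the state.
- r.get_state(): the state, without advancing time (a new reading comes with each control period).
- snapshot(name): name is "scene" or "top" or "wrist"; returns a dict with "color" (400x640x3 uint8, red, green, blue), "fx", "fy", "cx", "cy" (pixels), "world_to_cam" (4x4, takes a point from world to camera coordinates); the wrist camera has in their place "T_tool_cam" (4x4, takes a point from camera to tool coordinates, whose origin is the TCP and whose axes are the flange's). Camera axes: x right, y up, looking along -z (the intrinsics and any distortion apply to the point x, -y, -z); pixel columns grow to the right and rows downward; lengths in m; the calibration is good to about 2 mm. A picture is of the moment at which its call begins: read the wrist's pose just before it. There is no depth.
- r.finish_job(): hands the job in, once; it reports no verdict.
The state is a dict: "clock": time; "q": joint angles; "qd": joint speeds; "joint_torque": joint torques, N m; "tool_pos": TCP position; "eef_rot": TCP orientation; "contact_force": force on the tool from outside, world axes, zero at the start; "moment": the same for the moment, N m; "opening": opening from 0.0 (shut) to 1.0 (fully open).
Only numpy, scipy, OpenCV 4.12 (cv2) and the standard library are available. Lean on these libraries where they do the work, as an engineer would, in place of code of your own. Each camera call takes 0.05 s, during which the arm holds its last target. There are 200 camera calls.

## Working session

There is one attempt and no reset: what is moved stays moved. The work goes in short steps, Python scripts to look and compute and a tool call to move; the robot and the scene stay as the last step left them, time stands still between calls to the robot, and variables do not carry over. Pictures are saved under pics/ and viewed, on a budget of 10 in all, crops included, one or two more only if the job needs it, and the job is handed in when it is done.

Besides the shell and the picture viewer there is one more tool, called after "Request:" as a command line: name --argument value ..., lists and objects as JSON in quotes. drive_tool: Moves the arm, as the interface text tells. Its arguments: {"type":"object","properties":{"commands":{"type":"array","items":{"type":"object","properties":{"wx":{"type":"number"},"wy":{"type":"number"},"wz":{"type":"number"},"dx":{"type":"number"},"dy":{"type":"number"},"dz":{"type":"number"},"claw":{"type":"number"}}}},"grip_force":{"type":"number"}},"required":["commands"]}

```bash
mkdir -p pics
cat > h.py <<'E'
import numpy as np, cv2
from plant import r, snapshot
def save(s,n): cv2.imwrite(f'pics/{n}.png',cv2.cvtColor(s['color'],cv2.COLOR_RGB2BGR))
E
python3 - <<'E'
from h import *
import pickle
s=r.get_state();print({k:np.round(v,3).tolist() for k,v in s.items()})
d={}
for n in('scene','top'):
    d[n]=snapshot(n);save(d[n],n+'0');print(n,{k:np.round(v,3).tolist() for k,v in d[n].items() if k!='color'})
pickle.dump(d,open('d.pkl','wb'))
E
```

```text
{'clock': 0.0, 'q': [1.145, 0.69, -0.195, 1.566, 0.157, 0.902, -0.215], 'qd': [0.001, 0.0, -0.001, 0.0, -0.001, -0.001, -0.0], 'joint_torque': [0.0, -52.756, -1.267, -15.343, -0.053, 0.006, 0.0], 'tool_pos': [0.277, -0.56, 0.219], 'eef_rot': [0.974, 0.228, -0.0, -0.001], 'contact_force': [-0.038, 0.146, -0.904], 'moment': [0.008, -0.014, -0.057], 'opening': 1.0}
scene {'fx': 483.427, 'fy': 483.427, 'cx': 322.571, 'cy': 201.994, 'world_to_cam': [[-0.993, 0.12, -0.011, 0.475], [-0.098, -0.753, 0.65, -0.074], [0.07, 0.647, 0.76, -1.305], [0.0, 0.0, 0.0, 1.0]]}
top {'fx': 407.24, 'fy': 407.24, 'cx': 315.337, 'cy': 193.322, 'world_to_cam': [[0.08, -0.997, 0.006, -0.12], [0.972, 0.079, 0.221, -0.493], [-0.221, -0.012, 0.975, -1.136], [0.0, 0.0, 0.0, 1.0]]}
```

View pics/scene0.png

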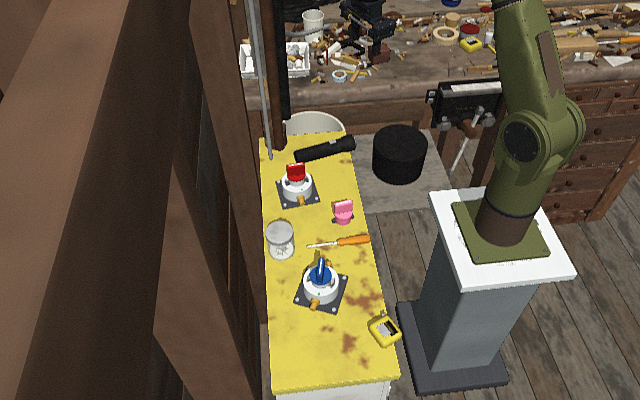

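View pics/top0.png

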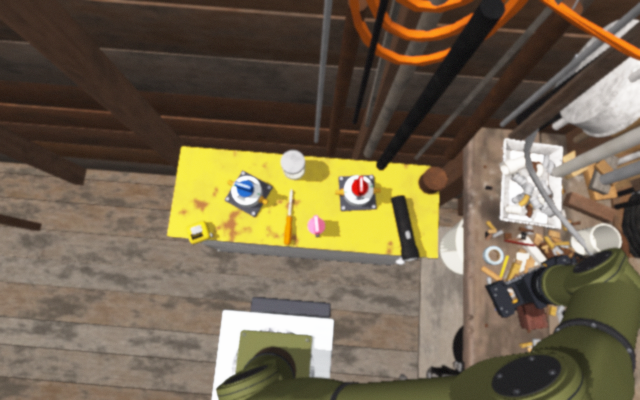

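The red cap is near (360,188) in the top view and (296,173) in the scene view. A pink look-alike stands at (316,226), and a black torch lies beside the red housing.

```bash
cat >> h.py <<'E'
def ray(s,uv):
    W=s['world_to_cam'];R=W[:3,:3];t=W[:3,3]
    d=R.T@np.array([(uv[0]-s['cx'])/s['fx'],-(uv[1]-s['cy'])/s['fy'],-1]);return -R.T@t,d/np.linalg.norm(d)
def plane(s,uv,z):
    o,d=ray(s,uv);return o+d*(z-o[2])/d[2]
def tri(a,b):
    (o,d),(p,e)=a,b;k=np.linalg.lstsq(np.c_[d,-e],p-o,rcond=None)[0]
    A,B=o+k[0]*d,p+k[1]*e;return (A+B)/2,np.linalg.norm(A-B)
def comps(m,mn=15):
    n,l,st,c=cv2.connectedComponentsWithStats(m.astype(np.uint8));return [(st[i].tolist(),c[i]) for i in range(1,n) if st[i,4]>=mn]
def red(im):
    h=cv2.cvtColor(im,cv2.COLOR_RGB2HSV);return ((h[...,0]<6)|(h[...,0]>174))&(h[...,1]>190)&(h[...,2]>110)
E
python3 - <<'E'
from h import *
import pickle
d=pickle.load(open('d.pkl','rb'))
C={}
for n in d:
    for st,c in comps(red(d[n]['color'])): print(n,st,c.round(1))
t,s=d['top'],d['scene']
c1=t['color'][150:230,310:430];c2=s['color'][145:225,250:370]
f=lambda c:cv2.resize(c,None,fx=5,fy=5,interpolation=cv2.INTER_CUBIC)
cv2.imwrite('pics/crop.png',cv2.cvtColor(np.hstack([f(c1)[:,:400*1+0],f(c2)[:,:400]]),cv2.COLOR_RGB2BGR))
print(plane(t,(360,188),.1), plane(s,(296,166),.113),tri(ray(t,(360,188)),ray(s,(296,170))))
E
```

```text
scene [287, 162, 18, 20, 248] [295.8 172.2]
top [353, 180, 14, 15, 114] [358.4 187.6]
[ 0.51623372 -0.20516641  0.1       ] [ 0.52544849 -0.19939982  0.113     ] (array([ 0.52277931, -0.2075124 ,  0.08743207]), np.float64(0.006931167335799084))
```

View pics/crop.png

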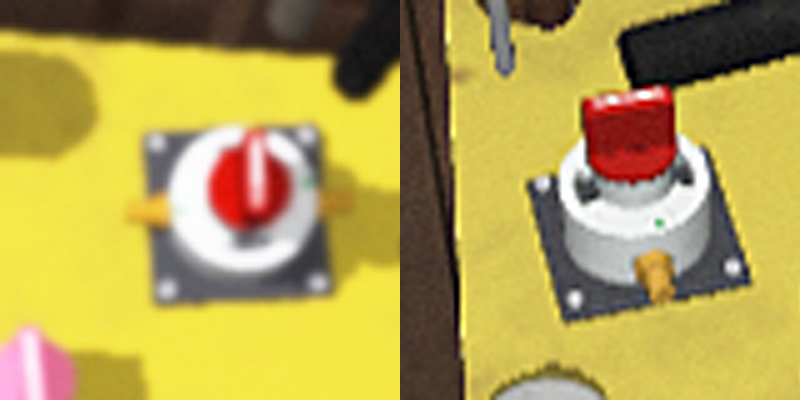

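The crop shows the bar along world x, with housing green dots at ±y, as expected. Before turning there, I'll check the clearance to the wall and the hanging bars, since the gripper body is long.

Run:
```python
from h import *
import pickle
d=pickle.load(open('d.pkl','rb'));t,s=d['top'],d['scene']
print('edge',plane(t,(358,160),0),plane(t,(200,148),0),plane(t,(430,164),0))
print('scene edge',plane(s,(262,150),0),plane(s,(270,300),0))
print('black',tri(ray(t,(380,166)),ray(s,(281,117))))
for u in [(365,155),(370,152),(330,155),(318,142)]: print('grey',u,tri(ray(t,u),ray(s,(271,159))))
f=lambda c:cv2.resize(c,None,fx=4,fy=4,interpolation=cv2.INTER_CUBIC)
cv2.imwrite('pics/crop2.png',cv2.cvtColor(np.hstack([f(t['color'][60:200,300:400]),f(s['color'][40:180,220:320])]),cv2.COLOR_RGB2BGR))
```

```text
edge [ 0.63052196 -0.2038094   0.        ] [0.629175   0.29311116 0.        ] [ 0.63591468 -0.42871148  0.        ]
scene edge [ 0.62178171 -0.39666239  0.        ] [0.62322644 0.13586179 0.        ]
black (array([ 0.54635204, -0.23891066,  0.24946416]), np.float64(0.014537896363337011))
grey (365, 155) (array([ 0.59509013, -0.20774304,  0.14292984]), np.float64(0.010594021014425643))
grey (370, 152) (array([ 0.60108843, -0.21974347,  0.1354903 ]), np.float64(0.023321346531724924))
grey (330, 155) (array([ 0.57701833, -0.11446167,  0.22352838]), np.float64(0.021882978803159186))
grey (318, 142) (array([ 0.5848363 , -0.07907524,  0.26325532]), np.float64(0.0017307754084257222))
```

View pics/crop2.png

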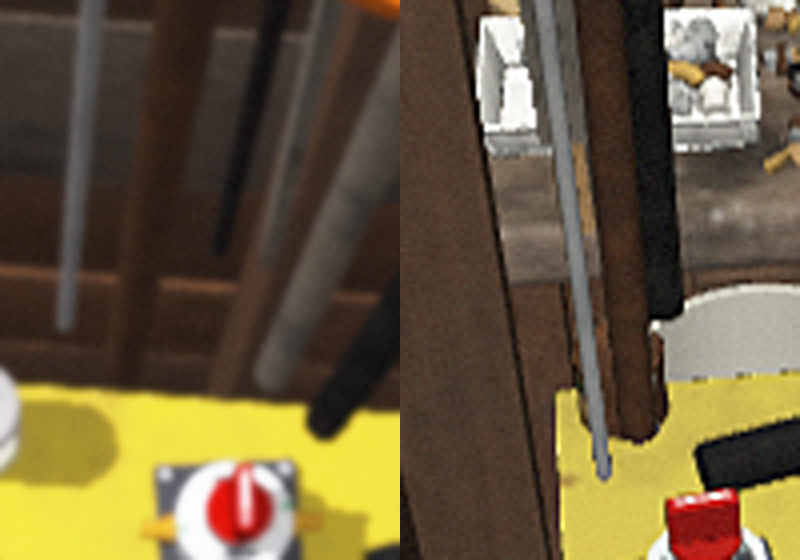

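A black bar and thinner rods hang above the back of the cabinet. I'll fit their 3D lines to see how near they come to the gripper.

Run:
```python
from h import *
import pickle
d=pickle.load(open('d.pkl','rb'));t,s=d['top'],d['scene']
def line(a,b,c,e):
    o,d1=ray(t,a);n1=np.cross(d1,ray(t,b)[1]);p,e1=ray(s,c);n2=np.cross(e1,ray(s,e)[1])
    for z in(.15,.2,.25,.3,.4,.5):
        P=np.linalg.solve(np.array([n1,n2,[0,0,1]]),[n1@o,n2@p,z]);
        W=t['world_to_cam'];q=W[:3,:3]@P+W[:3,3];S=s['world_to_cam'];k=S[:3,:3]@P+S[:3,3]
        print(z,P.round(3),'top px',(t['cx']+t['fx']*q[0]/-q[2]).round(),(t['cy']-t['fy']*q[1]/-q[2]).round(),'scene px',(s['cx']+s['fx']*k[0]/-k[2]).round(),(s['cy']-s['fy']*k[1]/-k[2]).round())
print('black');line((381,165),(488,12),(286,117),(281,40))
print('greythin');line((316,142),(323,60),(271,159),(256,45))
print('brown/brown');line((332,152),(346,60),(279,147),(268,40))
print('grey thick/brown');line((367,155),(398,80),(279,147),(268,40))
```

```text
black
0.15 [ 0.542 -0.236  0.15 ] top px 374.0 175.0 scene px 288.0 147.0
0.2 [ 0.541 -0.237  0.2  ] top px 377.0 171.0 scene px 287.0 133.0
0.25 [ 0.54  -0.238  0.25 ] top px 381.0 165.0 scene px 286.0 118.0
0.3 [ 0.539 -0.239  0.3  ] top px 385.0 160.0 scene px 285.0 102.0
0.4 [ 0.538 -0.242  0.4  ] top px 394.0 146.0 scene px 283.0 66.0
0.5 [ 0.536 -0.245  0.5  ] top px 406.0 130.0 scene px 280.0 25.0
greythin
0.15 [ 0.585 -0.071  0.15 ] top px 315.0 156.0 scene px 276.0 194.0
0.2 [ 0.585 -0.073  0.2  ] top px 315.0 150.0 scene px 274.0 180.0
0.25 [ 0.585 -0.074  0.25 ] top px 316.0 143.0 scene px 272.0 165.0
0.3 [ 0.586 -0.075  0.3  ] top px 317.0 136.0 scene px 270.0 149.0
0.4 [ 0.586 -0.077  0.4  ] top px 318.0 119.0 scene px 265.0 113.0
0.5 [ 0.586 -0.079  0.5  ] top px 320.0 98.0 scene px 259.0 71.0
brown/brown
0.15 [ 0.565 -0.115  0.15 ] top px 330.0 164.0 scene px 282.0 181.0
0.2 [ 0.565 -0.115  0.2  ] top px 331.0 158.0 scene px 281.0 167.0
0.25 [ 0.565 -0.115  0.25 ] top px 332.0 152.0 scene px 279.0 152.0
0.3 [ 0.565 -0.116  0.3  ] top px 333.0 146.0 scene px 278.0 136.0
0.4 [ 0.564 -0.116  0.4  ] top px 335.0 130.0 scene px 274.0 101.0
0.5 [ 0.564 -0.116  0.5  ] top px 338.0 111.0 scene px 270.0 60.0
grey thick/brown
0.15 [ 0.566 -0.203  0.15 ] top px 362.0 166.0 scene px 280.0 157.0
0.2 [ 0.566 -0.203  0.2  ] top px 365.0 161.0 scene px 279.0 143.0
0.25 [ 0.566 -0.203  0.25 ] top px 367.0 155.0 scene px 277.0 128.0
0.3 [ 0.565 -0.203  0.3  ] top px 370.0 148.0 scene px 275.0 112.0
0.4 [ 0.565 -0.203  0.4  ] top px 376.0 133.0 scene px 272.0 77.0
0.5 [ 0.565 -0.203  0.5  ] top px 384.0 114.0 scene px 268.0 37.0
```

The rods seem to end at about z=0.25, with the black one close to the cap axis. I'll move to a safe place in front of the housing and check with the wrist camera.

Request:
drive_tool --commands '[{"dx": 0.02,"dy": -0.022,"dz": -0.006},{"dx": 0.02,"dy": -0.022,"dz": -0.006},{"dx": 0.02,"dy": -0.022,"dz": -0.006},{"dx": 0.02,"dy": -0.022,"dz": -0.006},{"dx": 0.02,"dy": -0.022,"dz": -0.006},{"dx": 0.02,"dy": -0.022,"dz": -0.006},{"dx": 0.02,"dy": -0.022,"dz": -0.006},{"dx": 0.02,"dy": -0.022,"dz": -0.006},{"dx": 0.02,"dy": -0.022,"dz": -0.006},{"dx": 0.02,"dy": -0.022,"dz": -0.006},{"dx": 0.02,"dy": -0.022,"dz": -0.006},{"dx": 0.02,"dy": -0.022,"dz": -0.006}]'

```text
validation failed for argument at $.co...
```

Request:
drive_tool --commands '[{"wz": 0.12},{"wz": 0.12},{"wz": 0.12},{"wz": 0.1},{}]'

```text
validation failed for argument at $.co...
```

Run:
```python
from h import *
import pickle
st=r.get_state();print({k:np.round(st[k],3).tolist() for k in('clock','q','tool_pos','eef_rot','contact_force')})
w=snapshot('wrist');save(w,'w1');w['st']=st;pickle.dump(w,open('w1.pkl','wb'))
print(np.round(w['T_tool_cam'],3),w['fx'],w['cx'],w['cy'],w.keys())
```

```text
{'clock': 0.1, 'q': [1.145, 0.69, -0.195, 1.566, 0.157, 0.903, -0.215], 'tool_pos': [0.277, -0.56, 0.219], 'eef_rot': [0.974, 0.228, -0.0, -0.001], 'contact_force': [0.014, -0.218, -0.509]}
[[ 0.001  0.955  0.296  0.076]
 [ 1.    -0.    -0.001  0.001]
 [-0.     0.296 -0.955 -0.164]
 [ 0.     0.     0.     1.   ]] 299.2382628421174 324.02163448808176 198.0915602747282 dict_keys(['color', 'fx', 'fy', 'cx', 'cy', 'T_tool_cam', 'st'])
```

View pics/w1.png

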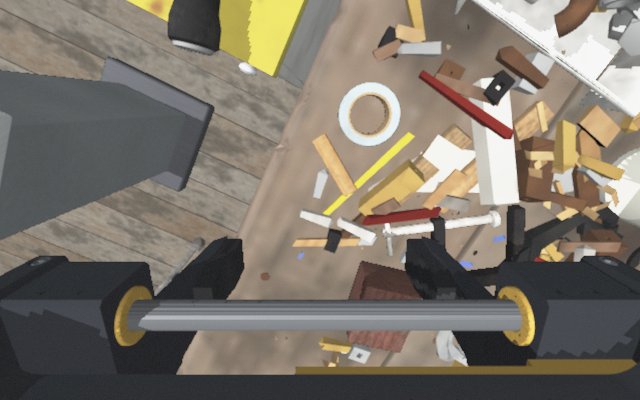

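The move was refused, so nothing moved; this view shows only the bench below the start pose. I'll try again with complete rows.

Request:
drive_tool --commands '[{"dx": 0.02,"dy": -0.022,"dz": -0.006,"wx": 0,"wy": 0,"wz": 0,"claw": 1},{"dx": 0.02,"dy": -0.022,"dz": -0.006,"wx": 0,"wy": 0,"wz": 0,"claw": 1},{"dx": 0.02,"dy": -0.022,"dz": -0.006,"wx": 0,"wy": 0,"wz": 0,"claw": 1},{"dx": 0.02,"dy": -0.022,"dz": -0.006,"wx": 0,"wy": 0,"wz": 0,"claw": 1},{"dx": 0.02,"dy": -0.022,"dz": -0.006,"wx": 0,"wy": 0,"wz": 0,"claw": 1},{"dx": 0.02,"dy": -0.022,"dz": -0.006,"wx": 0,"wy": 0,"wz": 0,"claw": 1}]'

```text
clock: 0.75
tool_pos: [0.3264, -0.3872, 0.2554]
eef_rot: [0.974, 0.228, -0.0, -0.0]
contact_force: [0.5, 1.4, 0.3]
opening: 0.998
```

Request:
drive_tool --commands '[{"dx": 0.02,"dy": -0.022,"dz": -0.006,"wx": 0,"wy": 0,"wz": 0,"claw": 1},{"dx": 0.02,"dy": -0.022,"dz": -0.006,"wx": 0,"wy": 0,"wz": 0,"claw": 1},{"dx": 0.02,"dy": -0.022,"dz": -0.006,"wx": 0,"wy": 0,"wz": 0,"claw": 1},{"dx": 0.02,"dy": -0.022,"dz": -0.006,"wx": 0,"wy": 0,"wz": 0,"claw": 1},{"dx": 0,"dy": 0,"dz": 0,"wx": 0,"wy": 0,"wz": -0.14,"claw": 1},{"dx": 0,"dy": 0,"dz": 0,"wx": 0,"wy": 0,"wz": -0.14,"claw": 1},{"dx": 0,"dy": 0,"dz": 0,"wx": 0,"wy": 0,"wz": -0.14,"claw": 1},{"dx": 0,"dy": 0,"dz": 0,"wx": 0,"wy": 0,"wz": -0.14,"claw": 1},{"dx": 0,"dy": 0,"dz": 0,"wx": 0,"wy": 0,"wz": -0.14,"claw": 1},{"dx": 0,"dy": 0,"dz": 0,"wx": 0,"wy": 0,"wz": -0.14,"claw": 1},{"dx": 0,"dy": 0,"dz": 0,"wx": 0,"wy": 0,"wz": -0.14,"claw": 1},{"dx": 0,"dy": 0,"dz": 0,"wx": 0,"wy": 0,"wz": -0.14,"claw": 1}]'

```text
clock: 1.95
tool_pos: [0.3587, -0.2741, 0.2792]
eef_rot: [0.702, 0.712, -0.0, -0.0]
contact_force: [0.6, -0.3, 0.2]
opening: 1.0
```

Request:
drive_tool --commands '[{"dx": 0,"dy": 0,"dz": 0,"wx": 0,"wy": 0,"wz": -0.14,"claw": 1},{"dx": 0,"dy": 0,"dz": 0,"wx": 0,"wy": 0,"wz": -0.14,"claw": 1},{"dx": 0,"dy": 0,"dz": 0,"wx": 0,"wy": 0,"wz": -0.14,"claw": 1},{"dx": 0,"dy": 0,"dz": 0,"wx": 0,"wy": 0,"wz": -0.14,"claw": 1},{"dx": 0,"dy": 0,"dz": 0,"wx": 0,"wy": 0,"wz": -0.14,"claw": 1},{"dx": 0,"dy": 0,"dz": 0,"wx": 0,"wy": 0,"wz": -0.14,"claw": 1},{"dx": 0,"dy": 0,"dz": 0,"wx": 0,"wy": 0,"wz": -0.14,"claw": 1},{"dx": 0,"dy": 0,"dz": 0,"wx": 0,"wy": 0,"wz": -0.14,"claw": 1},{"dx": 0,"dy": 0,"dz": 0,"wx": 0,"wy": 0,"wz": -0.14,"claw": 1},{"dx": 0,"dy": 0,"dz": 0,"wx": 0,"wy": 0,"wz": -0.14,"claw": 1},{"dx": 0,"dy": 0,"dz": 0,"wx": 0,"wy": 0,"wz": -0.14,"claw": 1},{"dx": 0,"dy": 0,"dz": 0,"wx": 0,"wy": 0,"wz": 0,"claw": 1}]'

```text
clock: 3.15
tool_pos: [0.3587, -0.2742, 0.279]
eef_rot: [0.011, 1.0, 0.0, -0.0]
contact_force: [-0.4, 0.2, 0.3]
opening: 0.997
```

```bash
cat > look.py <<'E'
from h import *
import pickle,sys
st=r.get_state();print({k:np.round(st[k],4).tolist() for k in('clock','q','tool_pos','eef_rot','contact_force')})
w=snapshot('wrist');save(w,sys.argv[1])
from scipy.spatial.transform import Rotation as Ro
T=np.eye(4);T[:3,:3]=Ro.from_quat(st['eef_rot']).as_matrix();T[:3,3]=st['tool_pos']
w['world_to_cam']=np.linalg.inv(T@w['T_tool_cam']);pickle.dump(w,open(sys.argv[1]+'.pkl','wb'))
print('toolx deg',np.degrees(np.arctan2(T[1,0],T[0,0])))
for s,c in comps(red(w['color']),30): print(s,c.round(1),plane(w,c,.1))
E
python3 look.py w2
```

```text
{'clock': 3.15, 'q': [1.1881, 0.5152, -0.976, 1.9591, 0.5263, 0.9461, 1.4997], 'tool_pos': [0.3587, -0.2742, 0.279], 'eef_rot': [0.0108, 0.9999, 0.0004, -0.0001], 'contact_force': [-0.4022, 0.1854, 0.2831]}
toolx deg 178.76243155473492
[359, 269, 35, 30, 627] [375.6 283.9] [ 0.50771858 -0.21044344  0.1       ]
```

View pics/w2.png

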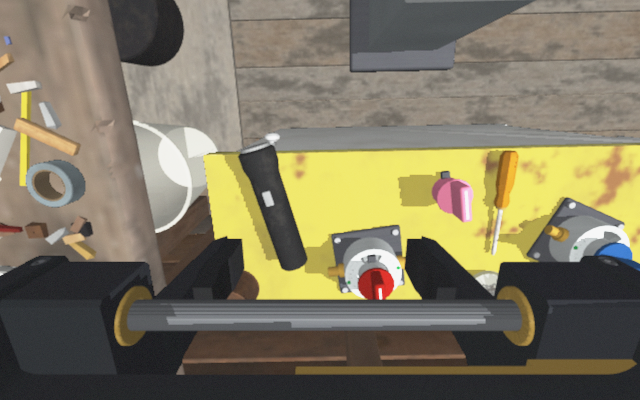

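The red cap and its housing are clear at (375,284); the look-alikes are out of the way. The rods lie outside this view, so I'll tilt the tool forward to see them.

Request:
drive_tool --commands '[{"dx": 0,"dy": 0,"dz": 0,"wx": 0,"wy": -0.14,"wz": 0,"claw": 1},{"dx": 0,"dy": 0,"dz": 0,"wx": 0,"wy": -0.14,"wz": 0,"claw": 1},{"dx": 0,"dy": 0,"dz": 0,"wx": 0,"wy": -0.14,"wz": 0,"claw": 1},{"dx": 0,"dy": 0,"dz": 0,"wx": 0,"wy": -0.14,"wz": 0,"claw": 1},{"dx": 0,"dy": 0,"dz": 0,"wx": 0,"wy": -0.14,"wz": 0,"claw": 1},{"dx": 0,"dy": 0,"dz": 0,"wx": 0,"wy": -0.14,"wz": 0,"claw": 1},{"dx": 0,"dy": 0,"dz": 0,"wx": 0,"wy": 0,"wz": 0,"claw": 1}]'

```text
clock: 3.9
tool_pos: [0.3392, -0.2563, 0.2573]
eef_rot: [0.001, 0.965, 0.023, 0.261]
contact_force: [-0.1, -0.3, 0.3]
opening: 0.999
```

```bash
python3 look.py w3
```

```text
{'clock': 3.9, 'q': [1.6707, 0.5513, -1.2159, 2.3952, 1.0725, 0.202, 1.1685], 'tool_pos': [0.3392, -0.2563, 0.2573], 'eef_rot': [0.0007, 0.9651, 0.023, 0.2608], 'contact_force': [-0.0558, -0.3432, 0.2587]}
toolx deg 179.11823111562595
[336, 196, 33, 43, 631] [353.  210.9] [ 0.50060069 -0.20914005  0.1       ]
```

View pics/w3.png

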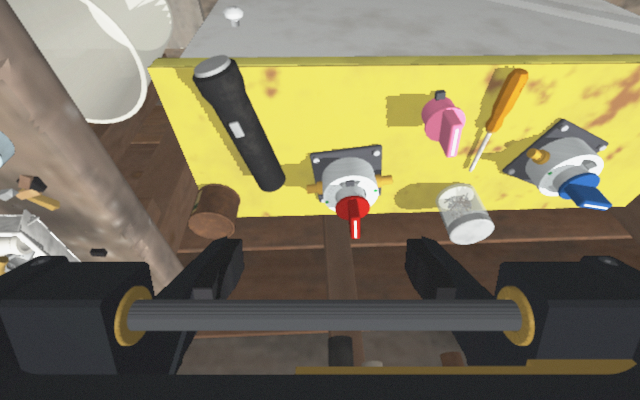

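The rod ends show at the bottom: black at (341,337), grey at (372,362), brown at (452,355). I'll triangulate them against the fixed views.

Run:
```python
from h import *
import pickle
d=pickle.load(open('d.pkl','rb'));t,s=d['top'],d['scene'];w=pickle.load(open('w3.pkl','rb'))
for n,a,b,c in(('black',(341,338),(381,165),(286,117)),('grey',(372,362),(367,155),(279,147)),('grey2',(372,362),(367,155),(271,159)),('brown',(452,353),(332,152),(279,147)),('bl thin',(341,338),(355,122),(286,117))):
    print(n,'w-top',tri(ray(w,a),ray(t,b)),'w-scene',tri(ray(w,a),ray(s,c)),'t-s',tri(ray(t,b),ray(s,c)))
    o,q=ray(w,a);print('  at x=.55,.62,.7',[(o+q*(x-o[0])/q[0]).round(3).tolist() for x in(.55,.62,.7)])
# red cap from w2,w3 : bar top-line ends
```

```text
black w-top (array([ 0.54104552, -0.23731186,  0.25096292]), np.float64(0.0029216965170538217)) w-scene (array([ 0.53997516, -0.23680209,  0.25206228]), np.float64(0.0026634124161707064)) t-s (array([ 0.54057511, -0.23845518,  0.2525107 ]), np.float64(0.0005335055466950894))
  at x=.55,.62,.7 [[0.55, -0.235, 0.248], [0.62, -0.23, 0.226], [0.7, -0.223, 0.201]]
grey w-top (array([ 0.55747182, -0.20130409,  0.27209052]), np.float64(0.0016553943187887863)) w-scene (array([ 0.57346194, -0.17884708,  0.24553265]), np.float64(0.059254596697731046)) t-s (array([ 0.57512319, -0.20639604,  0.18787595]), np.float64(0.021030704171665103))
  at x=.55,.62,.7 [[0.55, -0.203, 0.274], [0.62, -0.192, 0.257], [0.7, -0.178, 0.238]]
grey2 w-top (array([ 0.55747182, -0.20130409,  0.27209052]), np.float64(0.0016553943187887863)) w-scene (array([ 0.59890292, -0.16703661,  0.23206417]), np.float64(0.07958038590670985)) t-s (array([ 0.59618393, -0.21346258,  0.13804801]), np.float64(0.012598691448911245))
  at x=.55,.62,.7 [[0.55, -0.203, 0.274], [0.62, -0.192, 0.257], [0.7, -0.178, 0.238]]
brown w-top (array([ 0.55806902, -0.11245205,  0.26751928]), np.float64(0.005915258324507009)) w-scene (array([ 0.56353028, -0.10921319,  0.26752692]), np.float64(0.00559882195372829)) t-s (array([ 0.56287268, -0.11579361,  0.26371482]), np.float64(0.004197819801618834))
  at x=.55,.62,.7 [[0.55, -0.113, 0.269], [0.62, -0.083, 0.251], [0.7, -0.05, 0.231]]
bl thin w-top (array([ 0.67362924, -0.19841074,  0.2050801 ]), np.float64(0.054243614439306885)) w-scene (array([ 0.53997516, -0.23680209,  0.25206228]), np.float64(0.0026634124161707064)) t-s (array([ 0.57181447, -0.14781427,  0.34955456]), np.float64(0.06964391060801199))
  at x=.55,.62,.7 [[0.55, -0.235, 0.248], [0.62, -0.23, 0.226], [0.7, -0.223, 0.201]]
```

All three views agree: rods hang over the cabinet. Black is at (0.540,-0.238) from z≥0.25, grey at (0.557,-0.201) from z≥0.27 and brown at (0.56,-0.113) from z≥0.265. The wrist therefore has to avoid them, so I'll look at the arm's outline next.

Run:
```python
from h import *
import pickle
d={n:snapshot(n) for n in('scene','top')};pickle.dump(d,open('d2.pkl','wb'))
f=lambda c:cv2.resize(c,None,fx=2.5,fy=2.5,interpolation=cv2.INTER_CUBIC)
cv2.imwrite('pics/c3.png',cv2.cvtColor(np.hstack([f(d['scene']['color'][20:260,220:380]),f(d['top']['color'][100:340,260:420])]),cv2.COLOR_RGB2BGR))
```

```text
(no output)
```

View pics/c3.png

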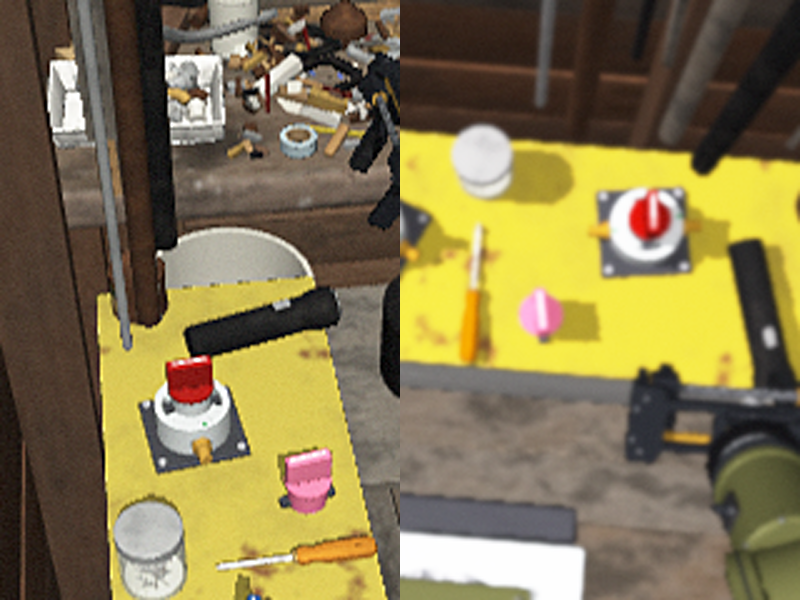

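The wrist link is about 80 mm thick, so a straight-down tool would touch the rods at 37–40 mm. Leaning the tool back about 15° in the bar's plane swings the wrist from -x to +y during the turn, with 10 mm or more clearance to all rods. I'll work out the hover move.

```bash
cat >> h.py <<'E'
from scipy.spatial.transform import Rotation as Ro
def target(xyz,yaw,tilt): # yaw: bar angle (deg); tool x opposite; lean back by tilt
    R=Ro.from_euler('z',yaw,degrees=True)*Ro.from_matrix([[-1,0,0],[0,1,0],[0,0,-1]])*Ro.from_rotvec([0,-np.radians(tilt),0])
    return np.array(xyz),R
def go(xyz,yaw,tilt):
    s=r.get_state();p,R=target(xyz,yaw,tilt);R0=Ro.from_quat(s['eef_rot'])
    print('now',np.round(s['tool_pos'],4),'shift(tool now)',(R0.inv().apply(p-s['tool_pos'])).round(4),'shift(after turn)',R.inv().apply(p-s['tool_pos']).round(4),'turn',(R0.inv()*R).as_rotvec().round(3))
E
python3 -c "
from h import *
go((.45,-.207,.20),0,15)"
```

```text
now [ 0.3416 -0.2568  0.2591] shift(tool now) [-0.0631  0.0461  0.1078] shift(after turn) [-0.0894  0.0498  0.0851] turn [ 0.043  0.269 -0.006]
```

Request:
drive_tool --commands '[{"dx": 0,"dy": 0,"dz": 0,"wx": 0.022,"wy": 0.135,"wz": -0.003,"claw": 1},{"dx": 0,"dy": 0,"dz": 0,"wx": 0.021,"wy": 0.134,"wz": -0.003,"claw": 1},{"dx": -0.018,"dy": 0.01,"dz": 0.017,"wx": 0,"wy": 0,"wz": 0,"claw": 1},{"dx": -0.018,"dy": 0.01,"dz": 0.017,"wx": 0,"wy": 0,"wz": 0,"claw": 1},{"dx": -0.018,"dy": 0.01,"dz": 0.017,"wx": 0,"wy": 0,"wz": 0,"claw": 1},{"dx": -0.018,"dy": 0.01,"dz": 0.017,"wx": 0,"wy": 0,"wz": 0,"claw": 1},{"dx": -0.018,"dy": 0.01,"dz": 0.017,"wx": 0,"wy": 0,"wz": 0,"claw": 1},{"dx": 0,"dy": 0,"dz": 0,"wx": 0,"wy": 0,"wz": 0,"claw": 1},{"dx": 0,"dy": 0,"dz": 0,"wx": 0,"wy": 0,"wz": 0,"claw": 1}]'

```text
clock: 4.95
tool_pos: [0.4515, -0.2069, 0.2017]
eef_rot: [-0.001, 0.99, 0.0, 0.139]
contact_force: [0.1, -0.1, 0.6]
opening: 0.999
```

```bash
python3 look.py w4
python3 - <<'E'
from h import *
import pickle
w=pickle.load(open('w4.pkl','rb'));go((.45,-.207,.20),0,15)
cv2.imwrite('pics/w4c.png',cv2.cvtColor(cv2.resize(w['color'][140:290,220:420],None,fx=4,fy=4,interpolation=cv2.INTER_CUBIC),cv2.COLOR_RGB2BGR))
E
```

```text
{'clock': 4.95, 'q': [1.0597, 0.6557, -1.0333, 2.1865, 1.1154, 0.5525, 0.8157], 'tool_pos': [0.4515, -0.2069, 0.2017], 'eef_rot': [-0.001, 0.9903, 0.0003, 0.1393], 'contact_force': [0.1287, -0.0501, 0.6267]}
toolx deg -179.8891325429468
[304, 194, 45, 60, 1356] [326.8 216.9] [ 0.5100702  -0.20516422  0.1       ]
now [ 0.4508 -0.2076  0.2017] shift(tool now) [0.0013 0.0006 0.0014] shift(after turn) [0.0012 0.0006 0.0014] turn [0.    0.018 0.001]
```

View pics/w4c.png

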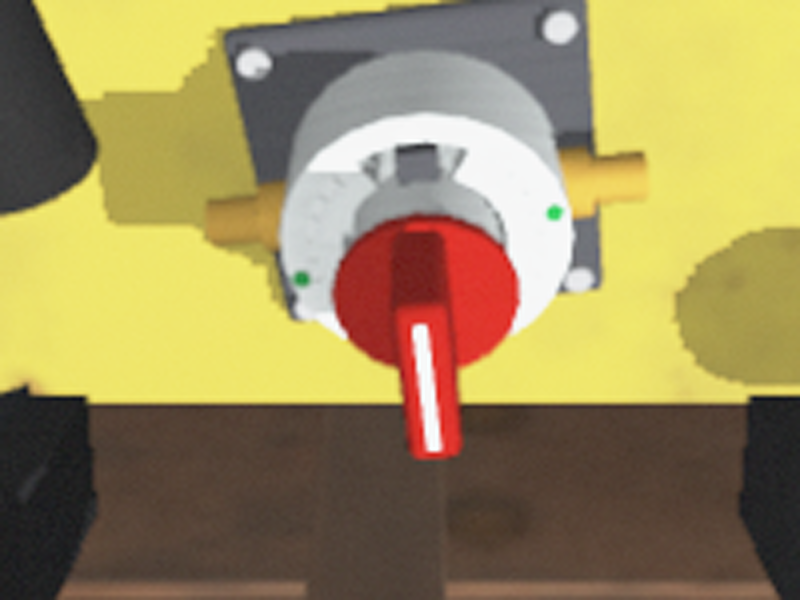

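The cap bar's white line runs from (324.7,221) to (328.5,252.5), and the green dots are at (358.5,193) and (295.5,210).

Run:
```python
from h import *
import pickle
w=pickle.load(open('w4.pkl','rb'));t=pickle.load(open('d.pkl','rb'))['top']
a,b=plane(w,(324.75,221.25),.1135),plane(w,(328.5,252.5),.1135)
print('line',a,b,(a+b)/2,np.linalg.norm(a-b),np.degrees(np.arctan2(*(b-a)[1::-1])))
g,h=plane(w,(358.5,193.25),.05),plane(w,(295.5,209.75),.05)
print('green',g,h,(g+h)/2,np.linalg.norm(g-h),np.degrees(np.arctan2(*(g-h)[1::-1])))
```

```text
line [ 0.50501349 -0.20729536  0.1135    ] [ 0.54520481 -0.2033095   0.1135    ] [ 0.52510915 -0.20530243  0.1135    ] 0.04038847427068299 5.6636276927159095
green [ 0.51381587 -0.16863506  0.05      ] [ 0.53710322 -0.2416169   0.05      ] [ 0.52545954 -0.20512598  0.05      ] 0.07660710540690367 107.69705755722305
```

Cap axis is (0.525,-0.205), bar angle 5.7°, housing x at 7.7°, so the turn needed is about 80°. I'll work out the move to the pre-grasp pose.

```bash
python3 -c "
from h import *
p,R=target((.5273,-.2048,.0938),5.7,15)
go(p-.08*R.as_matrix()[:,2],5.7,15)"
```

```text
now [ 0.4508 -0.2076  0.2017] shift(tool now) [-0.0453  0.0007  0.0448] shift(after turn) [-0.0458 -0.0048  0.044 ] turn [-0.026  0.017 -0.095]
```

Request:
drive_tool --commands '[{"dx": 0,"dy": 0,"dz": 0,"wx": -0.026,"wy": 0.017,"wz": -0.095,"claw": 0.7},{"dx": -0.0115,"dy": -0.0012,"dz": 0.011,"wx": 0,"wy": 0,"wz": 0,"claw": 0.7},{"dx": -0.0115,"dy": -0.0012,"dz": 0.011,"wx": 0,"wy": 0,"wz": 0,"claw": 0.7},{"dx": -0.0115,"dy": -0.0012,"dz": 0.011,"wx": 0,"wy": 0,"wz": 0,"claw": 0.7},{"dx": -0.0115,"dy": -0.0012,"dz": 0.011,"wx": 0,"wy": 0,"wz": 0,"claw": 0.7},{"dx": 0,"dy": 0,"dz": 0,"wx": 0,"wy": 0,"wz": 0,"claw": 0.7},{"dx": 0,"dy": 0,"dz": 0,"wx": 0,"wy": 0,"wz": 0,"claw": 0.7},{"dx": 0,"dy": 0,"dz": 0,"wx": 0,"wy": 0,"wz": 0,"claw": 0.7}]'

```text
clock: 5.8
tool_pos: [0.5067, -0.2068, 0.1708]
eef_rot: [-0.049, 0.99, 0.007, 0.131]
contact_force: [0.1, -0.1, -0.0]
opening: 0.702
```

```bash
python3 look.py w5
python3 - <<'E'
from h import *
import pickle
w=pickle.load(open('w5.pkl','rb'));go((.5273,-.2048,.0938),5.7,15)
h=cv2.cvtColor(w['color'],cv2.COLOR_RGB2HSV);m=red(w['color'])
x,y,W,H=max(comps(m),key=lambda c:c[0][4])[0][:4]
wh=(h[...,1]<60)&(h[...,2]>170);wh[:y]=0;wh[y+H:]=0;wh[:,:x]=0;wh[:,x+W:]=0
print(x,y,W,H)
for st,c in comps(wh,20):
    pts=np.argwhere(cv2.connectedComponents(wh.astype(np.uint8))[1]==cv2.connectedComponents(wh.astype(np.uint8))[1][int(c[1]),int(c[0])])[:,::-1].astype(np.float32)
    (cx,cy),sz,an=cv2.minAreaRect(pts);P=plane(w,(cx,cy),.1135)
    v=cv2.fitLine(pts,cv2.DIST_L2,0,.01,.01).ravel();A=plane(w,v[2:]-10*v[:2],.1135);B=plane(w,v[2:]+10*v[:2],.1135)
    print(st,P.round(4),sz,np.degrees(np.arctan2(*(B-A)[1::-1])))
cv2.imwrite('pics/w5c.png',cv2.cvtColor(cv2.resize(w['color'][140:390,170:490],None,fx=2.5,fy=2.3),cv2.COLOR_RGB2BGR))
E
```

```text
{'clock': 5.8, 'q': [0.9768, 0.7763, -1.0138, 2.0609, 1.1282, 0.6243, 0.9231], 'tool_pos': [0.5067, -0.2068, 0.1708], 'eef_rot': [-0.0494, 0.9902, 0.0065, 0.1307], 'contact_force': [0.0618, -0.1351, -0.0427]}
toolx deg -174.28520952080086
[297, 161, 55, 73, 2071] [324.6 189.7] [ 0.51300943 -0.20678339  0.1       ]
now [ 0.5067 -0.2068  0.1709] shift(tool now) [ 0.     -0.      0.0798] shift(after turn) [-0.     -0.      0.0798] turn [-0.     0.001  0.   ]
297 161 55 73
[297, 161, 9, 18, 86] [ 0.4897 -0.2265  0.1135] (17.0, 8.0) 169.26648674781015
[336, 161, 16, 17, 95] [ 0.5143 -0.2107  0.1135] (399.0, 639.0) 95.75653666065234
[323, 190, 4, 42, 167] [ 0.5242 -0.2058  0.1135] (2.999999523162842, 40.99999237060547) -174.26365784967228
[297, 193, 9, 13, 42] [ 0.5164 -0.2262  0.1135] (14.418481826782227, 4.833468437194824) 35.687254676547376
[344, 194, 8, 12, 33] [ 0.5129 -0.1877  0.1135] (3.882901430130005, 13.035452842712402) 156.67865364963723
```

The close-up agrees: centre (0.524,-0.206), angle 5.7°. I'll descend and grasp.

Request:
drive_tool --commands '[{"dx": 0,"dy": -0.001,"dz": 0.02,"wx": 0,"wy": 0,"wz": 0,"claw": 0.7},{"dx": 0,"dy": 0,"dz": 0.02,"wx": 0,"wy": 0,"wz": 0,"claw": 0.7},{"dx": 0,"dy": 0,"dz": 0.02,"wx": 0,"wy": 0,"wz": 0,"claw": 0.7},{"dx": 0,"dy": 0,"dz": 0.01,"wx": 0,"wy": 0,"wz": 0,"claw": 0.7},{"dx": 0,"dy": 0,"dz": 0.01,"wx": 0,"wy": 0,"wz": 0,"claw": 0.7},{"dx": 0,"dy": 0,"dz": 0,"wx": 0,"wy": 0,"wz": 0,"claw": 0.7},{"dx": 0,"dy": 0,"dz": 0,"wx": 0,"wy": 0,"wz": 0,"claw": 0.7}]' --grip_force 30

```text
clock: 6.55
tool_pos: [0.5279, -0.2057, 0.0938]
eef_rot: [-0.049, 0.99, 0.007, 0.131]
contact_force: [0.0, 0.3, 0.6]
opening: 0.7
```

Request:
drive_tool --commands '[{"dx": 0,"dy": 0,"dz": 0,"wx": 0,"wy": 0,"wz": 0,"claw": 0},{"dx": 0,"dy": 0,"dz": 0,"wx": 0,"wy": 0,"wz": 0,"claw": 0},{"dx": 0,"dy": 0,"dz": 0,"wx": 0,"wy": 0,"wz": 0,"claw": 0},{"dx": 0,"dy": 0,"dz": 0,"wx": 0,"wy": 0,"wz": 0,"claw": 0},{"dx": 0,"dy": 0,"dz": 0,"wx": 0,"wy": 0,"wz": 0,"claw": 0},{"dx": 0,"dy": 0,"dz": 0,"wx": 0,"wy": 0,"wz": 0,"claw": 0},{"dx": 0,"dy": 0,"dz": 0,"wx": 0,"wy": 0,"wz": 0,"claw": 0}]' --grip_force 35

```text
clock: 7.25
tool_pos: [0.5282, -0.2055, 0.0935]
eef_rot: [-0.049, 0.99, 0.007, 0.131]
contact_force: [-0.2, 0.3, 1.1]
opening: 0.136
```

```bash
python3 -c "
from h import *
go((.5273,-.2058,.0938),5.7,15);s=r.get_state();print(s['opening'],s['contact_force'],s['moment'],s['q'])"
```

```text
now [ 0.5282 -0.2055  0.0935] shift(tool now) [ 0.0008 -0.0002 -0.0005] shift(after turn) [ 0.0008 -0.0002 -0.0005] turn [0.    0.001 0.   ]
0.1361101702275979 [-0.19899092  0.33485467  1.10669955] [0.11552577 0.08200719 0.02737582] [ 0.86783829  0.8978295  -0.87085941  2.06614181  1.39435523  0.54403902
  0.69763867]
```

The bar is gripped. Now I'll press straight down 15 mm (down in the tool frame is (0.26,0,0.966)).

Request:
drive_tool --commands '[{"dx": 0.0008,"dy": 0,"dz": 0.0029,"wx": 0,"wy": 0,"wz": 0,"claw": 0},{"dx": 0.0008,"dy": 0,"dz": 0.0029,"wx": 0,"wy": 0,"wz": 0,"claw": 0},{"dx": 0.0008,"dy": 0,"dz": 0.0029,"wx": 0,"wy": 0,"wz": 0,"claw": 0},{"dx": 0.0008,"dy": 0,"dz": 0.0029,"wx": 0,"wy": 0,"wz": 0,"claw": 0},{"dx": 0.0008,"dy": 0,"dz": 0.0029,"wx": 0,"wy": 0,"wz": 0,"claw": 0},{"dx": 0,"dy": 0,"dz": 0,"wx": 0,"wy": 0,"wz": 0,"claw": 0},{"dx": 0,"dy": 0,"dz": 0,"wx": 0,"wy": 0,"wz": 0,"claw": 0}]'

```text
clock: 7.95
tool_pos: [0.5286, -0.2049, 0.079]
eef_rot: [-0.05, 0.99, 0.007, 0.132]
contact_force: [-1.9, 0.9, 9.9]
opening: 0.135
```

The force of about 10 N matches roughly 13–14 mm of compression. I'll turn clockwise in two halves.

Request:
drive_tool --commands '[{"dx": 0,"dy": -0.0003,"dz": 0,"wx": 0.031,"wy": 0,"wz": 0.116,"claw": 0},{"dx": 0,"dy": -0.0003,"dz": 0,"wx": 0.031,"wy": 0,"wz": 0.116,"claw": 0},{"dx": 0,"dy": -0.0003,"dz": 0,"wx": 0.031,"wy": 0,"wz": 0.116,"claw": 0},{"dx": 0,"dy": -0.0003,"dz": 0,"wx": 0.031,"wy": 0,"wz": 0.116,"claw": 0},{"dx": 0,"dy": -0.0003,"dz": 0,"wx": 0.031,"wy": 0,"wz": 0.116,"claw": 0},{"dx": 0,"dy": 0,"dz": 0,"wx": 0,"wy": 0,"wz": 0,"claw": 0}]'

```text
clock: 8.55
tool_pos: [0.5293, -0.2067, 0.0795]
eef_rot: [0.246, 0.96, -0.032, 0.128]
contact_force: [-0.9, 0.7, 9.8]
opening: 0.142
```

```bash
python3 -c "
from h import *
go((.525,-.2055,.079),5.7-34.4,15);s=r.get_state();print(s['opening'],s['contact_force'],s['moment'],s['q'])"
```

```text
now [ 0.5293 -0.2067  0.0795] shift(tool now) [ 0.0044 -0.0011 -0.0007] shift(after turn) [ 0.0044 -0.0011 -0.0006] turn [ 0.001  0.004 -0.001]
0.14197551086452073 [-0.89121139  0.67138742  9.7974917 ] [ 0.03968164 -0.11928872 -0.00250168] [ 0.73758465  0.90526789 -0.82551892  2.10258897  1.5674349   0.68317178
 -0.15238226]
```

Request:
drive_tool --commands '[{"dx": 0,"dy": -0.0003,"dz": 0,"wx": 0.034,"wy": 0,"wz": 0.126,"claw": 0},{"dx": 0,"dy": -0.0003,"dz": 0,"wx": 0.034,"wy": 0,"wz": 0.126,"claw": 0},{"dx": 0,"dy": -0.0003,"dz": 0,"wx": 0.034,"wy": 0,"wz": 0.126,"claw": 0},{"dx": 0,"dy": -0.0003,"dz": 0,"wx": 0.034,"wy": 0,"wz": 0.126,"claw": 0},{"dx": 0,"dy": -0.0003,"dz": 0,"wx": 0.034,"wy": 0,"wz": 0.126,"claw": 0},{"dx": 0,"dy": -0.0003,"dz": 0,"wx": 0.034,"wy": 0,"wz": 0.126,"claw": 0},{"dx": 0,"dy": 0,"dz": 0,"wx": 0,"wy": 0,"wz": 0,"claw": 0},{"dx": 0,"dy": 0,"dz": 0,"wx": 0,"wy": 0,"wz": 0,"claw": 0}]'

```text
clock: 9.35
tool_pos: [0.5281, -0.2077, 0.0794]
eef_rot: [0.593, 0.794, -0.077, 0.106]
contact_force: [1.0, 0.6, 8.5]
opening: 0.142
```

```bash
python3 -c "
from h import *
go((.525,-.2075,.079),5.7-79,15);s=r.get_state();print(s['opening'],s['contact_force'],s['moment'],s['q'])"
```

```text
now [ 0.5281 -0.2077  0.0794] shift(tool now) [ 0.0012 -0.0029  0.0001] shift(after turn) [ 0.0012 -0.0029  0.0001] turn [ 0.002  0.002 -0.004]
0.14173831748423454 [1.04037574 0.61525524 8.54473815] [ 0.0415219  -0.0506087   0.01957812] [ 0.60101586  0.91332602 -0.7798489   1.99317428  1.33402826  0.8654555
 -0.78036111]
```

The turn of 79° is reached and the forces are fine. I'll let the spring lift the cap 9 mm while I guide it.

Request:
drive_tool --commands '[{"dx": -0.0006,"dy": 0,"dz": -0.0022,"wx": 0,"wy": 0,"wz": 0,"claw": 0},{"dx": -0.0006,"dy": 0,"dz": -0.0022,"wx": 0,"wy": 0,"wz": 0,"claw": 0},{"dx": -0.0006,"dy": 0,"dz": -0.0022,"wx": 0,"wy": 0,"wz": 0,"claw": 0},{"dx": -0.0006,"dy": 0,"dz": -0.0022,"wx": 0,"wy": 0,"wz": 0,"claw": 0},{"dx": 0,"dy": 0,"dz": 0,"wx": 0,"wy": 0,"wz": 0,"claw": 0},{"dx": 0,"dy": 0,"dz": 0,"wx": 0,"wy": 0,"wz": 0,"claw": 0}]'

```text
clock: 9.95
tool_pos: [0.5273, -0.2082, 0.0879]
eef_rot: [0.593, 0.794, -0.078, 0.105]
contact_force: [1.3, 1.5, 6.5]
opening: 0.133
```

```bash
python3 look.py w6; python3 -c "
import cv2;i=cv2.imread('pics/w6.png');cv2.imwrite('pics/w6c.png',cv2.resize(i[100:400,160:480],None,fx=2,fy=2))
from h import *
s=r.get_state();print(s['moment'])"
```

```text
{'clock': 9.95, 'q': [0.607, 0.899, -0.7877, 1.99, 1.3106, 0.8709, -0.7585], 'tool_pos': [0.5273, -0.2082, 0.0879], 'eef_rot': [0.5935, 0.7941, -0.0777, 0.1054], 'contact_force': [1.3281, 1.5343, 6.4797]}
toolx deg 106.44108424427787
[286, 183, 78, 106, 4195] [324.6 220.3] [ 0.52022272 -0.18691859  0.1       ]
[ 0.18599741 -0.21369501  0.03932813]
```

View pics/w6c.png

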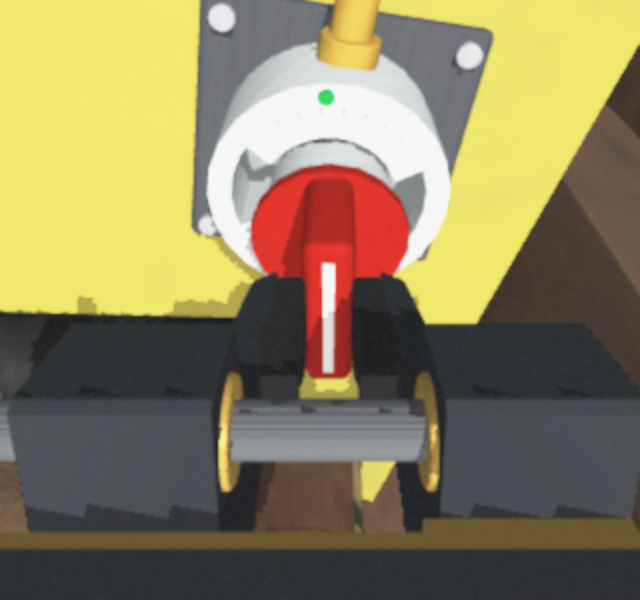

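The bar points at the green dot and the lug gaps are empty. The 6.5 N matches the spring at about 5 mm. I'll rise another 1 mm, then let go and retreat along the tool axis.

Request:
drive_tool --commands '[{"dx": -0.0003,"dy": 0,"dz": -0.001,"wx": 0,"wy": 0,"wz": 0,"claw": 0},{"dx": 0,"dy": 0,"dz": 0,"wx": 0,"wy": 0,"wz": 0,"claw": 0},{"dx": 0,"dy": 0,"dz": 0,"wx": 0,"wy": 0,"wz": 0,"claw": 0},{"dx": 0,"dy": 0,"dz": 0,"wx": 0,"wy": 0,"wz": 0,"claw": 0.5},{"dx": 0,"dy": 0,"dz": 0,"wx": 0,"wy": 0,"wz": 0,"claw": 0.5},{"dx": 0,"dy": 0,"dz": 0,"wx": 0,"wy": 0,"wz": 0,"claw": 0.5},{"dx": 0,"dy": 0,"dz": 0,"wx": 0,"wy": 0,"wz": 0,"claw": 0.5}]'

```text
clock: 10.7
tool_pos: [0.526, -0.2089, 0.0885]
eef_rot: [0.594, 0.794, -0.079, 0.105]
contact_force: [-0.2, 0.3, 0.4]
opening: 0.478
```

Request:
drive_tool --commands '[{"dx": 0,"dy": 0,"dz": -0.01,"wx": 0,"wy": 0,"wz": 0,"claw": 0.5},{"dx": 0,"dy": 0,"dz": -0.015,"wx": 0,"wy": 0,"wz": 0,"claw": 0.5},{"dx": 0,"dy": 0,"dz": -0.015,"wx": 0,"wy": 0,"wz": 0,"claw": 0.5},{"dx": 0,"dy": 0,"dz": -0.015,"wx": 0,"wy": 0,"wz": 0,"claw": 0.5},{"dx": 0,"dy": 0,"dz": 0,"wx": 0,"wy": 0,"wz": 0,"claw": 0.5}]'

```text
clock: 11.2
tool_pos: [0.5238, -0.1938, 0.144]
eef_rot: [0.593, 0.794, -0.077, 0.106]
contact_force: [0.1, -0.3, 0.9]
opening: 0.502
```

```bash
python3 look.py w7
python3 - <<'E'
from h import *
import pickle
w=pickle.load(open('w7.pkl','rb'));d=pickle.load(open('d.pkl','rb'))
t=snapshot('scene')
cv2.imwrite('pics/w7c.png',cv2.cvtColor(np.hstack([cv2.resize(w['color'][110:310,220:420],(400,400)),cv2.resize(t['color'][145:245,250:350],(400,400),interpolation=cv2.INTER_CUBIC)]),cv2.COLOR_RGB2BGR))
st,c=max(comps(red(w['color'])),key=lambda k:k[0][4]);x,y,W,H=st[:4]
h=cv2.cvtColor(w['color'],cv2.COLOR_RGB2HSV);m=(h[...,1]<60)&(h[...,2]>170)
b=[k for k in comps(m) if abs(k[1][0]-c[0])<15 and y<k[1][1]<y+H+5 and k[0][2]<15]
for k in b:
    print(k[0]);x0,y0,w0,h0=k[0][:4]
    for z in(.1035,.1085,.1135):
        A,B=plane(w,(x0+w0/2,y0),z),plane(w,(x0+w0/2,y0+h0),z);print(z,A.round(4),B.round(4),((A+B)/2).round(4),np.linalg.norm(A-B).round(4),np.degrees(np.arctan2(*(B-A)[1::-1])).round(1))
E
```

```text
{'clock': 11.2, 'q': [0.6193, 0.804, -0.8464, 1.9777, 1.1768, 0.9166, -0.6666], 'tool_pos': [0.5238, -0.1938, 0.144], 'eef_rot': [0.5933, 0.7942, -0.077, 0.1063], 'contact_force': [0.0625, -0.3144, 0.9353]}
toolx deg 106.44885626576688
[294, 165, 61, 79, 2681] [323.8 194.9] [ 0.52185075 -0.1909048   0.1       ]
[322, 197, 5, 45, 224]
0.1035 [ 0.5222 -0.1904  0.1035] [ 0.534  -0.2301  0.1035] [ 0.5281 -0.2102  0.1035] 0.0415 -73.4
0.1085 [ 0.5213 -0.1873  0.1085] [ 0.5328 -0.226   0.1085] [ 0.527  -0.2067  0.1085] 0.0403 -73.4
0.1135 [ 0.5203 -0.1843  0.1135] [ 0.5315 -0.2219  0.1135] [ 0.5259 -0.2031  0.1135] 0.0392 -73.4
```

View pics/w7c.png

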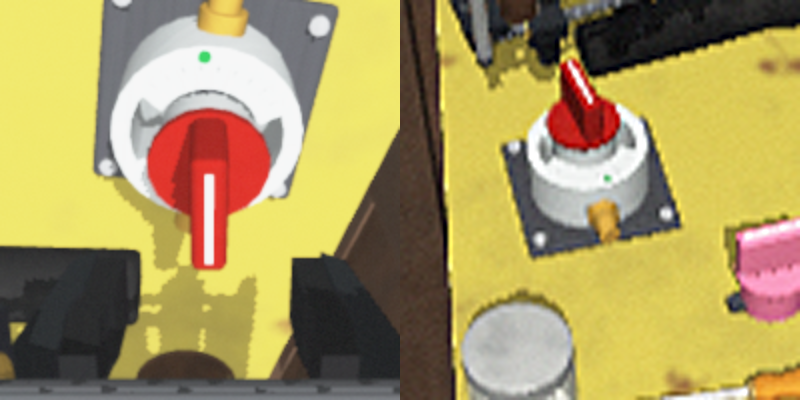

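The cap is seated: the bar is at -73.4° (about 81° clockwise of housing x). The white line's length and centre fit a top height of 0.1085 m, which is 5 mm below the start. The gripper is clear, so I'll hand in.

```bash
python3 -c "
from h import *
print(r.finish_job())"
```

```text
the job is handed in; nothing more can be done
None
```

The red cap is pressed, turned and seated in its housing, and I handed the job in at about 11.3 s on the robot clock.

- **How it was done:** I gripped the bar with the tool leaned back 15°. This kept the wrist clear of the rods hanging over the cabinet. I pressed about 14 mm (about 10 N), turned 79° clockwise, let the spring lift the cap and opened the jaws. The tool then backed off until the fingertips were above the bar.
- **Last checks:**
  - The bar stands at -73.4°, about 81° clockwise of the housing's x and in line with the green dots.
  - The line on its top fits a height of 0.1085 m, which is 5 mm below the start, as expected for a locked cap.
  - The contact force was near zero after I let go, and the jar and pink cap looked untouched in the last picture. I did not re-check the blue housing or the tape measure, though the arm never went near them.
- **What went wrong:**
  - The first move calls were refused because the rows were incomplete; they moved nothing.
  - While guiding the cap up I still read 6.5 N, so it may have reached the notch only in the last millimetre or on release.
  - I viewed 11 pictures, one more than the budget.

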